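# Hold the sample-box lid for the scoop

### The job

I want to take the grain scoop out of the sample box but have only one hand free: see through the clear lids which of the three bays the scoop lies in, take that bay's lid by its handle bar with the gripper, raise it to 60 degrees from shut and hold it still there, never letting it drop. Finish while still holding it, because the lid falls shut by itself when let go. Leave the other two lids shut, the scoop and tins where they lie, and everything else on the desk in its place.

Things in the scene. Friction and masses are not known exactly. Their poses are not given: they have to be found in the camera images.
- sample_box: Fixed putty-coloured steel box, 200 deep (its x), 412 wide (its y), 112 high without lids; three equal bays side by side along y, 136 mm between centres, walls 4, bay floors 12 above the desk. Origin: centre of its underside. x points from its front to the hinged rear edge, away from the robot; y left seen from the robot; z up. Turned up to 0.3 rad. Each bay has its own like clear lid, shut at the start.
- lid_left (a joint): Angle in rad of the clear lid over the left-hand (+y) bay: 0 shut (level), growing as its front edge swings up and back about the hinge along the rear edge; stops at 1.40. Never stays open: let go, it falls shut by its own weight (0.24 to 0.42 kg; 196 long, 128 wide, 7 thick; free hinge, no spring). Neighbouring lids are 8 mm apart.
- lid_left_handle (a point): Middle of the handle bar of the left-hand (+y) lid: round steel bar, 10 mm diameter, along the box's y, 84 long between two 10 mm posts, its axis 35 above the lid's upper face and 36 in from the lid's front edge; moves with the lid. Shut, it is 154 above the desk. Axes: the box's, turned with the lid (z square to the lid, y along the bar).
- lid_left_hinge (a point): Point on the hinge axis of the left-hand (+y) lid, at the middle of its width, 112 mm above the desk; the axis runs along the box's y. Handle bar: 160 mm towards the front and 42 mm up from here when shut.
- bay_left (a point): Centre of the floor of the left-hand (+y) bay (clear space 188 along the box's x, 132 along its y, 100 deep); axes as the box's.
- lid_middle (a joint): Angle in rad of the clear lid over the middle bay: 0 shut (level), growing as its front edge swings up and back about the hinge along the rear edge; stops at 1.40. Never stays open: let go, it falls shut by its own weight (0.24 to 0.42 kg; 196 long, 128 wide, 7 thick; free hinge, no spring). Neighbouring lids are 8 mm apart.
- lid_middle_handle (a point): Middle of the handle bar of the middle lid: round steel bar, 10 mm diameter, along the box's y, 84 long between two 10 mm posts, its axis 35 above the lid's upper face and 36 in from the lid's front edge; moves with the lid. Shut, it is 154 above the desk. Axes: the box's, turned with the lid (z square to the lid, y along the bar).
- lid_middle_hinge (a point): Point on the hinge axis of the middle lid, at the middle of its width, 112 mm above the desk; the axis runs along the box's y. Handle bar: 160 mm towards the front and 42 mm up from here when shut.
- bay_middle (a point): Centre of the floor of the middle bay (clear space 188 along the box's x, 132 along its y, 100 deep); axes as the box's.
- lid_right (a joint): Angle in rad of the clear lid over the right-hand (-y) bay: 0 shut (level), growing as its front edge swings up and back about the hinge along the rear edge; stops at 1.40. Never stays open: let go, it falls shut by its own weight (0.24 to 0.42 kg; 196 long, 128 wide, 7 thick; free hinge, no spring). Neighbouring lids are 8 mm apart.
- lid_right_handle (a point): Middle of the handle bar of the right-hand (-y) lid: round steel bar, 10 mm diameter, along the box's y, 84 long between two 10 mm posts, its axis 35 above the lid's upper face and 36 in from the lid's front edge; moves with the lid. Shut, it is 154 above the desk. Axes: the box's, turned with the lid (z square to the lid, y along the bar).
- lid_right_hinge (a point): Point on the hinge axis of the right-hand (-y) lid, at the middle of its width, 112 mm above the desk; the axis runs along the box's y. Handle bar: 160 mm towards the front and 42 mm up from here when shut.
- bay_right (a point): Centre of the floor of the right-hand (-y) bay (clear space 188 along the box's x, 132 along its y, 100 deep); axes as the box's.
- scoop: Grain scoop, plain aluminium: a trough-shaped bowl 88 long, 62 wide, 31 high with a round tapering handle 66 long, overall 154; it lies loose on the floor of one of the three bays, seen through the clear lid. Origin: on its underside, about 10 mm in front of the bowl's rear wall; x runs from handle to lip (bowl to +78, handle to -76). About 0.12 kg.
- tin_tall: Closed round sample tin, plain steel, 79 diameter, 76 high, standing in one of the bays. Origin: centre of its underside.
- tin_flat: Closed round sample tin, plain steel, 97 diameter, 38 high, lying in one of the bays. Origin: centre of its underside.
- stapler: Black stapler, 145 x 36 x 55 high, in front of the sample box. Origin: centre of its underside.
- brush: Small hand brush, 170 long, in front of the sample box. Origin: underside, near its middle.
- mug: White mug, 82 diameter, 95 high, at the left of the sample box. Origin: centre of its underside.
- seed_jar: Glass jar with steel cap, 68 diameter, 105 high, at the right of the sample box. Origin: centre of its underside.
- calculator: Grey desk calculator, 150 x 105 x 20 high, behind the sample box. Origin: centre of its underside.
- tape_dispenser: Black tape dispenser, 150 x 62, 92 high, behind the sample box. Origin: centre of its underside.

How it is judged:
By the outcome, as a careful person would: the job done as asked, in the order asked, and still so for the second after the job is handed in, while the arm keeps its last pose, push and grip.
It also fails if it takes over 35 s, if anything falls off the work surface, if the arm or the gripper's body presses on something with over 40 N, if the wrist force passes 120 N, or if a joint passes its speed limit or range.

### The arm

A 6-joint arm with a two-finger parallel gripper is mounted at the origin on the work surface. World frame = base frame: x ahead of the robot, y to its left, z up, the work surface at z = 0. Lengths are in m, angles in degrees, forces in N, time in s.
With the tool pointing down it reaches from about 0.25 to 0.725 m from the base axis. Payload 9.7 kg.
Tool frame: the origin (TCP) lies at the centre of the arm's flange, where the gripper is bolted on; the fingertips stand bot.tips_ahead ahead of it and the grasp point (between the pads) lies 155 mm ahead of it (bot.tips_ahead is the distance from the TCP to the fingertips, in m); z points along the fingers, y is the line along which they close (so a half turn about z gives the same grasp; the last joint's range is limited). The gripper opens to 85 mm and grips with 20 to 120 N. Pads are 22 mm wide; open, the fingers measure 114 mm over their backs; the gripper's body (76 mm by 85 mm) begins 54 mm behind the grasp point. The pads swing forward as they close: fully open they stand 13 mm farther back than shut.
Start: joints at [-70.875, 4.979, 10.078, 95.1, 0, 90], TCP at [0.18, -0.52, 0.405] pointing down, gripper open.
Joint ranges: [-179.16, 179.16], [-48.56, 103.87], [-65.8, 70.77], [-126.05, 130.52], [-82.76, 87.17], [-180, 180]. Speed limits (degrees/s): [127.2, 127.2, 147.25, 180, 180, 180].

### API

Orientations are given as [roll, pitch, yaw] about the fixed x, y, z axes, in that order (R = Rz(yaw) Ry(pitch) Rx(roll)).
In Python, from workcell import bot gives the robot as it stands.
- The arm moves only by the tool drive_tool, never from a script. Its argument "plan" is a list of rows, each an object of numbers: "dx", "dy", "dz": the shift along the tool's x, y, z in m; "roll": the turn about the tool's z in rad; "hand": the finger opening in m, from 0 to 0.0854. In form: [{"dx": .., "dy": .., "dz": .., "roll": .., "hand": ..}, ...]. A call has 1 to 20 rows; each row is the pose to reach, as a shift and turn from the pose commanded when the call began, along the tool's axes at that moment; what a row does not reach only later rows make up. A row lasts 1/12 s, in which the tool goes at most 41.7 mm and 7.16 degrees, less where a joint would pass 70% of its speed; a pose out of reach is approached as far as the arm can. A call with a gripper value outside its range is refused whole. The fingers move at their own pace and stop on an object; "force" is the grip in N (left out, the last holds). Time passes only in rows, so rows that repeat a pose let the fingers close. It gives the time, the measured TCP pose, the force and the opening at its end, in the units of the state.
- bot.get_obs(): the state, without advancing time (a new reading comes with each control period).
- bot.camera(name): name is "scene" or "top"; returns a dict with "frame" (420x560x3 uint8, red, green, blue), "z_map" (420x560 float32, m along the optical axis (not along the pixel's ray), 0 where there is no reading), "mtx" (3x3 intrinsics, pixels), "k1" (the pictures are not rectified: a ray, as slopes to the right and down, at radius r is drawn at 1 + k1 r^2 times it, then the intrinsics apply), "R" (3x3) and "t" (3): a world point X has camera coordinates R X + t. Camera axes: x right, y down, z forward; pixel columns grow to the right and rows downward; lengths in m; the calibration is good to about 2 mm. A picture is of the moment at which its call begins.
- bot.job_done(): hands the job in, once; it reports no verdict.
The state is a dict: "time": time; "q": joint angles; "qd": joint speeds; "joint_efforts": joint torques, N m; "ee_pos": TCP position; "tcp_rot": TCP orientation; "wrist_force": force on the tool from outside, world axes, zero at the start; "torque": the same for the moment, N m; "opening": finger opening in m.
Only numpy, scipy, OpenCV 4.12 (cv2) and the standard library are available. Lean on these libraries where they do the work, as an engineer would, in place of code of your own. Each camera call takes 0.05 s, during which the arm holds its last target. There are 200 camera calls.

## Working session

There is one attempt and no reset: what is moved stays moved. The work goes in short steps, Python scripts to look and compute and a tool call to move; the robot and the scene stay as the last step left them, time stands still between calls to the robot, and variables do not carry over. Pictures are saved under pics/ and viewed, on a budget of 10 in all, crops included, one or two more only if the job needs it, and the job is handed in when it is done.

Besides the shell and the picture viewer there is one more tool, called after "Request:" as name([rows], argument=value, ...), one row to a line, values as JSON. drive_tool: Moves the arm, as the interface text tells. Its arguments: {"type":"object","properties":{"plan":{"type":"array","items":{"type":"object","properties":{"dx":{"type":"number"},"dy":{"type":"number"},"dz":{"type":"number"},"roll":{"type":"number"},"hand":{"type":"number"}}}},"force":{"type":"number"}},"required":["plan"]}

```bash
mkdir -p pics; ls; python3 - <<'E'
from workcell import bot
import cv2,numpy as np
print(bot.get_obs(),bot.tips_ahead)
for n in("scene","top"):
    c=bot.camera(n); cv2.imwrite(f"pics/{n}0.png",c["frame"][:,:,::-1]); np.savez(f"{n}0.npz",**c)
    print(n,c["mtx"],c["k1"],c["R"],c["t"])
E
```

```text
pics
{'time': 0.0, 'q': array([-7.08738434e+01,  5.01010693e+00,  1.00347169e+01,  9.50979301e+01,
        4.44082954e-04,  8.99987692e+01]), 'qd': array([-0.02373695, -0.02114034, -0.07617312, -0.05988777, -0.02027432,
       -0.04110455]), 'joint_efforts': array([-4.53120037e-04, -5.20386350e+01,  4.64802897e+01,  1.63862959e-02,
       -4.33272874e-05, -1.53678595e-06]), 'ee_pos': array([ 0.18020956, -0.51964418,  0.4039948 ]), 'tcp_rot': array([-1.79926680e+02, -4.45657614e-04,  1.91273869e+01]), 'wrist_force': array([0.97859869, 0.1294053 , 0.0656974 ]), 'torque': array([ 0.00852581,  0.01338535, -0.0377767 ]), 'opening': 0.08551258991318567} 0.1734
scene [[527.0822097    0.         283.96505989]
 [  0.         527.0822097  207.64481995]
 [  0.           0.           1.        ]] -0.06867845533970385 [[ 0.85879125  0.51230825 -0.00422401]
 [ 0.32196394 -0.54609036 -0.77338512]
 [-0.39851827  0.66281639 -0.63392241]] [-0.53638756 -0.03981047  1.4877379 ]
top [[394.31306922   0.         289.2141308 ]
 [  0.         394.31306922 216.943973  ]
 [  0.           0.           1.        ]] -0.034116515968657654 [[-0.00699556 -0.99993901  0.00854662]
 [-0.98737815  0.00555481 -0.15828305]
 [ 0.15822592 -0.00954602 -0.98735679]] [0.08413802 0.60973116 1.02846081]
```

View pics/top0.png

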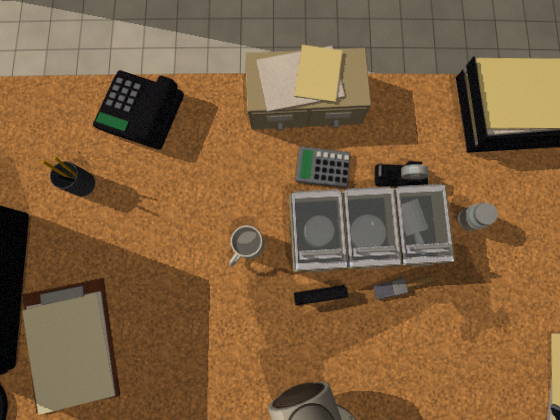

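View pics/scene0.png

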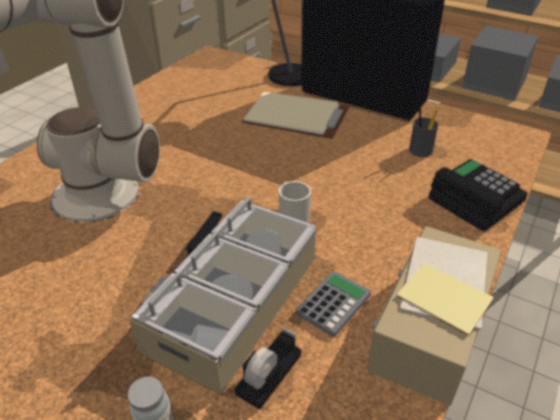

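The scoop is seen in the top view through the right-hand lid, with its bowl near pixel (413,216). The round tins are in the left (319,232) and middle (368,230) bays. Next I locate the box and the right handle.

```bash
cat > h.py <<'E'
import numpy as np,cv2
def cloud(c):
    K,k=c["mtx"],float(c["k1"]); h,w=c["z_map"].shape
    u,v=np.meshgrid(np.arange(w),np.arange(h))
    p=cv2.undistortPoints(np.stack([u,v],-1).reshape(-1,1,2).astype(float),K,np.array([k,0,0,0,0])).reshape(h,w,2)
    z=c["z_map"][...,None]
    return (np.concatenate([p*z,z],-1)-c["t"])@c["R"]
def proj(c,X):
    r=cv2.Rodrigues(c["R"])[0]
    return cv2.projectPoints(np.asarray(X,float).reshape(-1,1,3),r,c["t"],c["mtx"],np.array([float(c["k1"]),0,0,0,0]))[0].reshape(-1,2)
E
python3 - <<'E'
from h import *
for n in("top","scene"):
    c=np.load(n+"0.npz"); P=cloud(c); ok=c["z_map"]>0
    X=P[ok]; m=(X[:,0]>.3)&(X[:,0]<.75)&(X[:,1]>-.45)&(X[:,1]<.15)
    X=X[m]; print(n,np.histogram(X[:,2],np.arange(-.02,.2,.01)))
    s=X[(X[:,2]>.10)&(X[:,2]<.125)]
    r=cv2.minAreaRect(s[:,:2].astype(np.float32)*1000); print(r)
    hb=X[(X[:,2]>.145)&(X[:,2]<.17)]; print(len(hb)); print(np.round(hb[::max(1,len(hb)//25)],3))
c=np.load("top0.npz"); cv2.imwrite("pics/top_crop.png",cv2.resize(c["frame"][175:280,280:460,::-1],None,fx=4.4,fy=4.4,interpolation=cv2.INTER_CUBIC))
E
```

```text
top (array([    0,  6404, 11275,  1195,   945,    95,   272,   621,   170,
         221,   195,   150,   388,  8138,  3651,    11,     8,   308,
         160,     0,     0]), array([-0.02, -0.01,  0.  ,  0.01,  0.02,  0.03,  0.04,  0.05,  0.06,
        0.07,  0.08,  0.09,  0.1 ,  0.11,  0.12,  0.13,  0.14,  0.15,
        0.16,  0.17,  0.18,  0.19]))
((578.2994384765625, -187.39263916015625), (205.39059448242188, 528.62744140625), 2.649174690246582)
471
[[ 0.524 -0.278  0.153]
 [ 0.521 -0.239  0.16 ]
 [ 0.521 -0.285  0.155]
 [ 0.519 -0.231  0.16 ]
 [ 0.519 -0.276  0.16 ]
 [ 0.518 -0.149  0.156]
 [ 0.517 -0.231  0.159]
 [ 0.516 -0.275  0.162]
 [ 0.516 -0.105  0.155]
 [ 0.515 -0.15   0.16 ]
 [ 0.514 -0.233  0.16 ]
 [ 0.514 -0.279  0.157]
 [ 0.513 -0.126  0.157]
 [ 0.512 -0.169  0.161]
 [ 0.511 -0.028  0.161]
 [ 0.51  -0.114  0.16 ]
 [ 0.51  -0.158  0.159]
 [ 0.509  0.01   0.16 ]
 [ 0.508 -0.033  0.161]
 [ 0.508 -0.118  0.161]
 [ 0.507  0.034  0.159]
 [ 0.506 -0.009  0.157]
 [ 0.506 -0.096  0.159]
 [ 0.504  0.013  0.16 ]
 [ 0.504 -0.031  0.16 ]
 [ 0.502  0.017  0.16 ]
 [ 0.499  0.037  0.
[... 391 characters left out ...]
934570312), (207.12384033203125, 529.1815795898438), 2.649959087371826)
616
[[ 0.499  0.045  0.16 ]
 [ 0.508  0.032  0.16 ]
 [ 0.505  0.024  0.156]
 [ 0.506  0.006  0.157]
 [ 0.509 -0.013  0.16 ]
 [ 0.508 -0.035  0.161]
 [ 0.509 -0.042  0.152]
 [ 0.516 -0.091  0.158]
 [ 0.517 -0.093  0.151]
 [ 0.513 -0.115  0.158]
 [ 0.513 -0.132  0.161]
 [ 0.513 -0.145  0.16 ]
 [ 0.517 -0.149  0.156]
 [ 0.513 -0.169  0.16 ]
 [ 0.517 -0.172  0.156]
 [ 0.519 -0.176  0.146]
 [ 0.52  -0.227  0.154]
 [ 0.518 -0.242  0.158]
 [ 0.518 -0.253  0.16 ]
 [ 0.522 -0.258  0.159]
 [ 0.516 -0.274  0.158]
 [ 0.522 -0.281  0.16 ]
 [ 0.524 -0.287  0.159]
 [ 0.524 -0.295  0.159]
 [ 0.519 -0.309  0.158]
 [ 0.521 -0.317  0.156]]
```

View pics/top_crop.png

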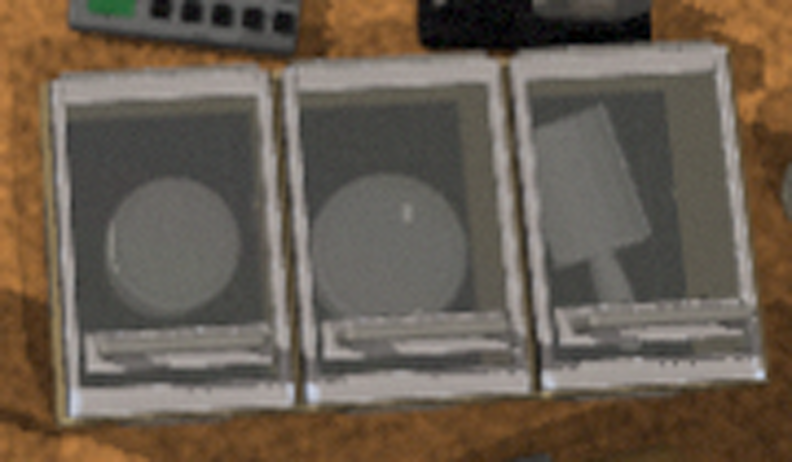

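The crop confirms it: the scoop's bowl and handle are in the right-hand bay (crop about (590,200)), and round tins are in the other two. Now a fit of the bars and lid edges.

```bash
python3 - <<'E'
from h import *
for n in("top","scene"):
    c=np.load(n+"0.npz"); P=cloud(c); ok=c["z_map"]>0
    X=P[ok]; X=X[(X[:,0]>.4)&(X[:,0]<.75)&(X[:,1]>-.40)&(X[:,1]<.10)]
    hb=X[(X[:,2]>.15)&(X[:,2]<.17)]
    vx,vy,x0,y0=cv2.fitLine(hb[:,:2].astype(np.float32),cv2.DIST_HUBER,0,.001,.001).ravel()
    yaw=np.arctan2(-vx/vy,1); print(n,"yaw",yaw,np.degrees(yaw))
    a=np.array([np.cos(yaw),np.sin(yaw)]); b=np.array([-a[1],a[0]])
    t=hb[:,:2]@b; s=hb[:,:2]@a
    ts=np.sort(t); g=np.where(np.diff(ts)>.02)[0]
    for seg in np.split(ts,g+1):
        mk=(t>=seg[0])&(t<=seg[-1]); ctr=(seg[0]+seg[-1])/2
        ss=np.percentile(s[mk],[5,50,95]); print("len",seg[-1]-seg[0],"b",ctr,"a",ss,"xy",ss[1]*a+ctr*b, hb[mk,2].max(),np.median(hb[mk,2]))
    l=X[(X[:,2]>.108)&(X[:,2]<.125)]; r=cv2.minAreaRect
    T=l[:,:2]@b; S=l[:,:2]@a
    m=(S>np.median(s)-.045)&(S<np.median(s)+.17)
    for nm,q in(("T",T),("S",S)): print(nm,np.percentile(q,[.2,1,5,95,99,99.8]))
    h,e=np.histogram(T[m],np.arange(-.4,.1,.008)); print(h)
E
```

```text
top yaw 0.04711337 2.699397
len 0.09354791162383633 b -0.2908489726721885 a [0.50088254 0.50508571 0.50957917] xy [ 0.51822308 -0.26673876] 0.16304287610104146 0.15909619768971467
len 0.08995912524160982 b -0.15420503676699238 a [0.50089563 0.50501753 0.50980284] xy [ 0.5117196  -0.13024965] 0.16362864086121454 0.15923399191556362
len 0.08990897152427098 b -0.01981511681581987 a [0.5008417  0.50509845 0.50979043] xy [0.5054712  0.00399496] 0.1636965675407035 0.15942578299906426
T [-0.36133134 -0.35493455 -0.33835312  0.02897475  0.04590846  0.04899615]
S [0.46655539 0.46799593 0.47525337 0.65845391 0.66706895 0.66969132]
[  0   0   0   0  61 133 245 219 223 218 234 223 226 231 223 228 223 227
 224 246 232 234 168 248 229 223 237 217 242 234 240 228 232 233 240 232
 249 238 218 200 250 238 235 241 237 230 234 236 240 237 239 227 237 248
 248 194  52   0   0   0   0   0]
scene yaw 0.051827267 2.9694834
len 0.09402187350018035 b -0.2969253590153904 a [0.50102462 0.50634092 0.50914383] xy [ 0.52104299 -0.27029615] 0.16206148648370783 0.15814518573356265
len 0.09383125920100338 b -0.16100087240821773 a [0.50203919 0.50744161 0.51013204] xy [ 0.51510076 -0.13449715] 0.16365623313665614 0.15879972551899157
len 0.09362059669655018 b -0.025348476384709703 a [0.50110473 0.50635678 0.50923945] xy [0.50699004 0.0009169 ] 0.1640489115095652 0.15893727030997762
T [-0.36614241 -0.36466283 -0.35524639  0.01042738  0.03354711  0.03867785]
S [0.46791466 0.47056319 0.48654053 0.66285612 0.66836275 0.66969773]
[  0   0   0   1 341 467 386 367 360 336 311 341 330 340 325 323 305 310
 294 270 296 117 371 298 295 275 273 253 259 247 268 237 242 253 238 210
 212 222  94 273 227 221 206 206 201 217 194 203 205 191 186 191 178 175
 177  11   0   0   0   0   0   0]
```

Request:
drive_tool([
  {"dx":0.013,"dy":-0.004,"roll":-0.043,"hand":0.085},
  {"dx":0.04,"dy":-0.013,"roll":-0.129,"hand":0.085},
  {"dx":0.067,"dy":-0.021,"roll":-0.214,"hand":0.085},
  {"dx":0.094,"dy":-0.03,"roll":-0.3,"hand":0.085},
  {"dx":0.121,"dy":-0.038,"roll":-0.386,"hand":0.085},
  {"dx":0.148,"dy":-0.047,"roll":-0.472,"hand":0.085},
  {"dx":0.175,"dy":-0.055,"roll":-0.558,"hand":0.085},
  {"dx":0.202,"dy":-0.064,"roll":-0.643,"hand":0.085},
  {"dx":0.229,"dy":-0.072,"roll":-0.729,"hand":0.085},
  {"dx":0.256,"dy":-0.081,"roll":-0.815,"hand":0.085},
  {"dx":0.282,"dy":-0.089,"roll":-0.9,"hand":0.085},
  {"dx":0.309,"dy":-0.097,"roll":-0.986,"hand":0.085},
  {"dx":0.336,"dy":-0.106,"roll":-1.072,"hand":0.085},
  {"dx":0.363,"dy":-0.114,"roll":-1.158,"hand":0.085},
  {"dx":0.39,"dy":-0.123,"roll":-1.244,"hand":0.085},
  {"dx":0.403,"dy":-0.127,"roll":-1.286,"hand":0.085},
  {"dx":0.403,"dy":-0.127,"roll":-1.286,"hand":0.085},
  {"dx":0.403,"dy":-0.127,"roll":-1.286,"hand":0.085},
], force=90)

```text
invalid input at $.plan[0]: expected keys dx, dy, dz, roll, hand
```

Request:
drive_tool([
  {"dx":0.013,"dy":-0.004,"dz":0,"roll":-0.043,"hand":0.085},
  {"dx":0.04,"dy":-0.013,"dz":0,"roll":-0.129,"hand":0.085},
  {"dx":0.067,"dy":-0.021,"dz":0,"roll":-0.214,"hand":0.085},
  {"dx":0.094,"dy":-0.03,"dz":0,"roll":-0.3,"hand":0.085},
  {"dx":0.121,"dy":-0.038,"dz":0,"roll":-0.386,"hand":0.085},
  {"dx":0.148,"dy":-0.047,"dz":0,"roll":-0.472,"hand":0.085},
  {"dx":0.175,"dy":-0.055,"dz":0,"roll":-0.558,"hand":0.085},
  {"dx":0.202,"dy":-0.064,"dz":0,"roll":-0.643,"hand":0.085},
  {"dx":0.229,"dy":-0.072,"dz":0,"roll":-0.729,"hand":0.085},
  {"dx":0.256,"dy":-0.081,"dz":0,"roll":-0.815,"hand":0.085},
  {"dx":0.282,"dy":-0.089,"dz":0,"roll":-0.9,"hand":0.085},
  {"dx":0.309,"dy":-0.097,"dz":0,"roll":-0.986,"hand":0.085},
  {"dx":0.336,"dy":-0.106,"dz":0,"roll":-1.072,"hand":0.085},
  {"dx":0.363,"dy":-0.114,"dz":0,"roll":-1.158,"hand":0.085},
  {"dx":0.39,"dy":-0.123,"dz":0,"roll":-1.244,"hand":0.085},
  {"dx":0.403,"dy":-0.127,"dz":0,"roll":-1.286,"hand":0.085},
  {"dx":0.403,"dy":-0.127,"dz":0,"roll":-1.286,"hand":0.085},
  {"dx":0.403,"dy":-0.127,"dz":0,"roll":-1.286,"hand":0.085},
], force=90)

```text
time: 1.6
ee_pos: [0.5197, -0.2669, 0.4043]
tcp_rot: [-179.9, -0.0, 92.9]
wrist_force: [-0.4, -0.3, -0.3]
opening: 0.0849
```

Request:
drive_tool([
  {"dx":0,"dy":0,"dz":0.005,"roll":0,"hand":0.085},
  {"dx":0,"dy":0,"dz":0.015,"roll":0,"hand":0.085},
  {"dx":0,"dy":0,"dz":0.03,"roll":0,"hand":0.085},
  {"dx":0,"dy":0,"dz":0.045,"roll":0,"hand":0.085},
  {"dx":0,"dy":0,"dz":0.06,"roll":0,"hand":0.085},
  {"dx":0,"dy":0,"dz":0.075,"roll":0,"hand":0.085},
  {"dx":0,"dy":0,"dz":0.087,"roll":0,"hand":0.085},
  {"dx":0,"dy":0,"dz":0.094,"roll":0,"hand":0.085},
  {"dx":0,"dy":0,"dz":0.097,"roll":0,"hand":0.085},
  {"dx":0,"dy":0,"dz":0.097,"roll":0,"hand":0.085},
  {"dx":0,"dy":0,"dz":0.097,"roll":0,"hand":0.085},
  {"dx":0,"dy":0,"dz":0.097,"roll":0,"hand":0.03},
  {"dx":0,"dy":0,"dz":0.097,"roll":0,"hand":0.03},
  {"dx":0,"dy":0,"dz":0.097,"roll":0,"hand":0.03},
  {"dx":0,"dy":0,"dz":0.097,"roll":0,"hand":0.03},
  {"dx":0,"dy":0,"dz":0.097,"roll":0,"hand":0.03},
])

```text
time: 2.93
ee_pos: [0.5194, -0.2676, 0.3079]
tcp_rot: [180.0, 0.0, 92.8]
wrist_force: [-0.0, 0.2, -0.2]
opening: 0.0305
```

```bash
python3 - <<'E'
from workcell import bot
import cv2,numpy as np
from h import *
c=bot.camera("scene"); o=bot.get_obs(); print(o["ee_pos"],o["opening"],o["wrist_force"])
f=c["frame"][200:400,60:330,::-1]; f=cv2.resize(f,None,fx=2.9,fy=2.9,interpolation=cv2.INTER_CUBIC)
cv2.imwrite("pics/s1.png",f)
E
```

```text
[ 0.5193762  -0.26760933  0.30780258] 0.02985210242540094 [ 0.06501977  0.51791349 -0.14465388]
```

View pics/s1.png

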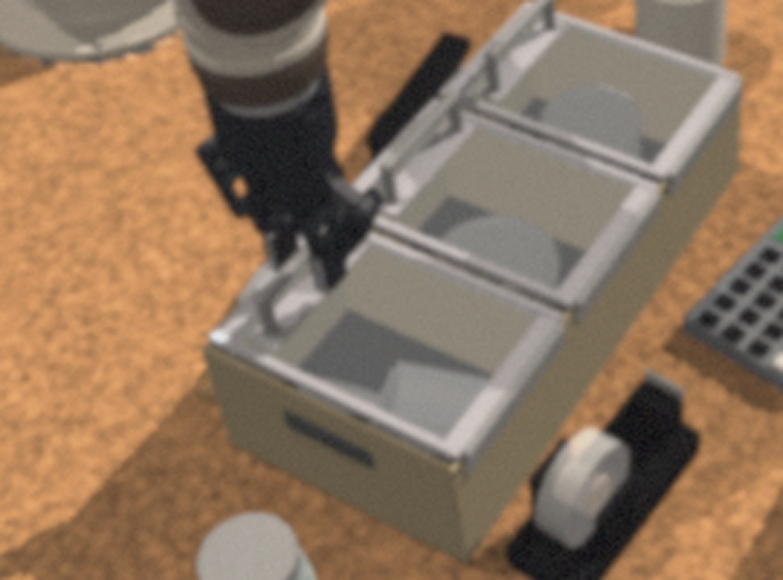

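The fingers straddle the right lid's bar at crop (300,265), between the posts, and the lid is still shut. I'll close on it.

Request:
drive_tool([
  {"dx":0,"dy":0,"dz":0,"roll":0,"hand":0.015},
  {"dx":0,"dy":0,"dz":0,"roll":0,"hand":0.01},
  {"dx":0,"dy":0,"dz":0,"roll":0,"hand":0.005},
  {"dx":0,"dy":0,"dz":0,"roll":0,"hand":0.0},
  {"dx":0,"dy":0,"dz":0,"roll":0,"hand":0.0},
  {"dx":0,"dy":0,"dz":0,"roll":0,"hand":0.0},
  {"dx":0,"dy":0,"dz":0,"roll":0,"hand":0.0},
  {"dx":0,"dy":0,"dz":0,"roll":0,"hand":0.0},
])

```text
time: 3.65
ee_pos: [0.519, -0.2676, 0.3079]
tcp_rot: [-180.0, 0.0, 92.8]
wrist_force: [-5.8, 0.5, 4.1]
opening: 0.0073
```

```bash
python3 - <<'E'
import numpy as np
p=lambda t:np.array([160-165.42*np.cos(np.radians(14.71+t)),-(165.42*np.sin(np.radians(14.71+t))-42)])
for S in([.5,1.5,3,5,7,9,11,13,15,17,19,21,23,25,27,28.5,29.5,30,30],[30.5,31.5,33,35,37,39,41,43,45,47,49,51,53,55,57,58.5,59.5,60,60]):
    s0=0 if S[0]<1 else 30
    print([(t,*np.round((p(t)-p(s0)),1)) for t in S])
E
```

```text
[(0.5, np.float64(0.4), np.float64(-1.4)), (1.5, np.float64(1.2), np.float64(-4.2)), (3, np.float64(2.4), np.float64(-8.3)), (5, np.float64(4.3), np.float64(-13.8)), (7, np.float64(6.3), np.float64(-19.2)), (9, np.float64(8.5), np.float64(-24.5)), (11, np.float64(11.0), np.float64(-29.8)), (13, np.float64(13.5), np.float64(-34.9)), (15, np.float64(16.3), np.float64(-40.0)), (17, np.float64(19.3), np.float64(-44.9)), (19, np.float64(22.4), np.float64(-49.8)), (21, np.float64(25.7), np.float64(-54.5)), (23, np.float64(29.1), np.float64(-59.2)), (25, np.float64(32.7), np.float64(-63.7)), (27, np.float64(36.5), np.float64(-68.1)), (28.5, np.float64(39.4), np.float64(-71.3)), (29.5, np.float64(41.4), np.float64(-73.3)), (30, np.float64(42.4), np.float64(-74.4)), (30, np.float64(42.4), np.float64(-74.4))]
[(30.5, np.float64(1.0), np.float64(-1.0)), (31.5, np.float64(3.1), np.float64(-3.0)), (33, np.float64(6.3), np.float64(-6.0)), (35, np.float64(10.6), np.float64(-9.8)), (37, np.float64(15.1), np.float64(-13.5)), (39, np.float64(19.7), np.float64(-17.0)), (41, np.float64(24.4), np.float64(-20.3)), (43, np.float64(29.2), np.float64(-23.5)), (45, np.float64(34.1), np.float64(-26.5)), (47, np.float64(39.2), np.float64(-29.3)), (49, np.float64(44.3), np.float64(-31.9)), (51, np.float64(49.5), np.float64(-34.4)), (53, np.float64(54.8), np.float64(-36.7)), (55, np.float64(60.2), np.float64(-38.8)), (57, np.float64(65.6), np.float64(-40.7)), (58.5, np.float64(69.8), np.float64(-42.0)), (59.5, np.float64(72.5), np.float64(-42.8)), (60, np.float64(73.9), np.float64(-43.2)), (60, np.float64(73.9), np.float64(-43.2))]
```

Request:
drive_tool([
  {"dx":0,"dy":0.0004,"dz":-0.0014,"roll":0,"hand":0},
  {"dx":0,"dy":0.0012,"dz":-0.0042,"roll":0,"hand":0},
  {"dx":0,"dy":0.0024,"dz":-0.0083,"roll":0,"hand":0},
  {"dx":0,"dy":0.0043,"dz":-0.0138,"roll":0,"hand":0},
  {"dx":0,"dy":0.0063,"dz":-0.0192,"roll":0,"hand":0},
  {"dx":0,"dy":0.0085,"dz":-0.0245,"roll":0,"hand":0},
  {"dx":0,"dy":0.011,"dz":-0.0298,"roll":0,"hand":0},
  {"dx":0,"dy":0.0135,"dz":-0.0349,"roll":0,"hand":0},
  {"dx":0,"dy":0.0163,"dz":-0.04,"roll":0,"hand":0},
  {"dx":0,"dy":0.0193,"dz":-0.0449,"roll":0,"hand":0},
  {"dx":0,"dy":0.0224,"dz":-0.0498,"roll":0,"hand":0},
  {"dx":0,"dy":0.0257,"dz":-0.0545,"roll":0,"hand":0},
  {"dx":0,"dy":0.0291,"dz":-0.0592,"roll":0,"hand":0},
  {"dx":0,"dy":0.0327,"dz":-0.0637,"roll":0,"hand":0},
  {"dx":0,"dy":0.0365,"dz":-0.0681,"roll":0,"hand":0},
  {"dx":0,"dy":0.0394,"dz":-0.0713,"roll":0,"hand":0},
  {"dx":0,"dy":0.0414,"dz":-0.0733,"roll":0,"hand":0},
  {"dx":0,"dy":0.0424,"dz":-0.0744,"roll":0,"hand":0},
  {"dx":0,"dy":0.0424,"dz":-0.0744,"roll":0,"hand":0},
])

```text
time: 5.23
ee_pos: [0.5606, -0.2656, 0.3827]
tcp_rot: [-179.8, 0.0, 92.8]
wrist_force: [-13.5, 1.4, 7.2]
opening: 0.0071
```

```bash
python3 - <<'E'
from workcell import bot
import cv2,numpy as np
c=bot.camera("scene"); o=bot.get_obs(); print(o["ee_pos"],o["opening"],o["wrist_force"],o["torque"],o["q"])
f=c["frame"][170:400,60:330,::-1]; f=cv2.resize(f,None,fx=2.6,fy=2.6,interpolation=cv2.INTER_CUBIC)
cv2.imwrite("pics/s2.png",f)
E
```

```text
[ 0.56046767 -0.2656043   0.38266512] 0.007127109228294534 [-14.04251902  -0.12464008   7.59983441] [0.09597834 3.11069954 0.04909918] [-25.3383488   14.60474226  18.58652786  94.15005428  -0.09899697
  61.89298204]
```

View pics/s2.png

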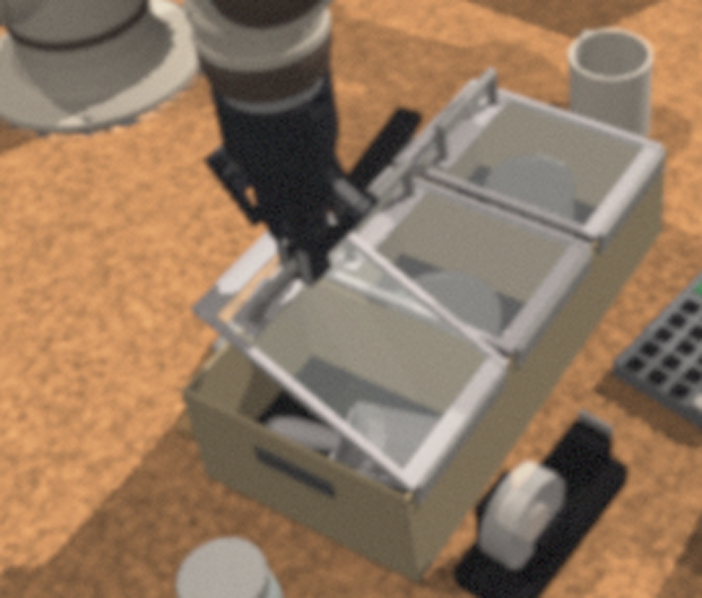

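The lid is at about 30°, held in the fingers with the open edge at crop (205,305). The scoop lies undisturbed and the other two lids are shut. The wrist force points radially outward (14 N), so I'll widen the arc by about 1.5 mm as I continue.

Request:
drive_tool([
  {"dx":0,"dy":0.0008,"dz":-0.0012,"roll":0,"hand":0},
  {"dx":0,"dy":0.0028,"dz":-0.0033,"roll":0,"hand":0},
  {"dx":0,"dy":0.0059,"dz":-0.0064,"roll":0,"hand":0},
  {"dx":0,"dy":0.0101,"dz":-0.0103,"roll":0,"hand":0},
  {"dx":0,"dy":0.0145,"dz":-0.0142,"roll":0,"hand":0},
  {"dx":0,"dy":0.0191,"dz":-0.0178,"roll":0,"hand":0},
  {"dx":0,"dy":0.0237,"dz":-0.0212,"roll":0,"hand":0},
  {"dx":0,"dy":0.0285,"dz":-0.0246,"roll":0,"hand":0},
  {"dx":0,"dy":0.0334,"dz":-0.0278,"roll":0,"hand":0},
  {"dx":0,"dy":0.0385,"dz":-0.0306,"roll":0,"hand":0},
  {"dx":0,"dy":0.0437,"dz":-0.0333,"roll":0,"hand":0},
  {"dx":0,"dy":0.0489,"dz":-0.0358,"roll":0,"hand":0},
  {"dx":0,"dy":0.0542,"dz":-0.0381,"roll":0,"hand":0},
  {"dx":0,"dy":0.0597,"dz":-0.0402,"roll":0,"hand":0},
  {"dx":0,"dy":0.0652,"dz":-0.0421,"roll":0,"hand":0},
  {"dx":0,"dy":0.0694,"dz":-0.0434,"roll":0,"hand":0},
  {"dx":0,"dy":0.0721,"dz":-0.0442,"roll":0,"hand":0},
  {"dx":0,"dy":0.0735,"dz":-0.0447,"roll":0,"hand":0},
  {"dx":0,"dy":0.0735,"dz":-0.0447,"roll":0,"hand":0},
])

```text
time: 6.87
ee_pos: [0.6345, -0.2617, 0.4296]
tcp_rot: [179.9, 0.1, 92.8]
wrist_force: [-7.5, 0.2, 14.8]
opening: 0.0068
```

```bash
cat > chk.py <<'E'
import sys
from workcell import bot
from h import *
tag=sys.argv[1]
c=bot.camera("scene"); o=bot.get_obs(); print(o["time"],o["ee_pos"],o["opening"],o["wrist_force"],np.round(o["q"],1),np.abs(o["qd"]).max())
f=c["frame"][120:400,60:330,::-1]; cv2.imwrite(f"pics/{tag}.png",cv2.resize(f,None,fx=2.1,fy=2.1,interpolation=cv2.INTER_CUBIC))
yaw=.049; a=np.array([np.cos(yaw),np.sin(yaw)]); b=np.array([-a[1],a[0]])
for n in("scene","top"):
    if n=="top": c=bot.camera(n); cv2.imwrite(f"pics/{tag}_top.png",cv2.resize(c["frame"][140:290,220:500,::-1],None,fx=2.8,fy=2.8,interpolation=cv2.INTER_CUBIC))
    X=cloud(c)[c["z_map"]>0]; A=X[:,:2]@a; B=X[:,:2]@b; Z=X[:,2]
    # side strips of the lid away from the gripper
    for lo,hi in((-.362,-.338),(-.25,-.228)):
        best=(0,)
        m=(A>.52)&(A<.69)&(Z>.14)&(Z<.31)&(B>lo)&(B<hi)
        for th in np.arange(45,75,.25):
            t=np.radians(th); r=(A[m]-.665)*np.sin(t)+(Z[m]-.112)*np.cos(t)
            h,e=np.histogram(r,np.arange(-.012,.024,.002)); k=h.argmax()
            if h[k]>best[0]: best=(h[k],th,e[k],m.sum())
        print(n,lo,best)
E
python3 chk.py s3
```

```text
6.9167 [ 0.63442009 -0.26172803  0.42960702] 0.006742025128621282 [-7.74432399  0.23133859 14.44649384] [-22.4  26.5  39.2 102.6  -0.   64.8] 0.4399611765617485
scene -0.362 (np.int64(475), np.float64(60.5), np.float64(0.004), np.int64(1146))
scene -0.25 (np.int64(225), np.float64(59.5), np.float64(0.006000000000000002), np.int64(435))
top -0.362 (np.int64(41), np.float64(59.5), np.float64(0.006000000000000002), np.int64(57))
top -0.25 (np.int64(135), np.float64(61.25), np.float64(0.002), np.int64(296))
```

View pics/s3.png

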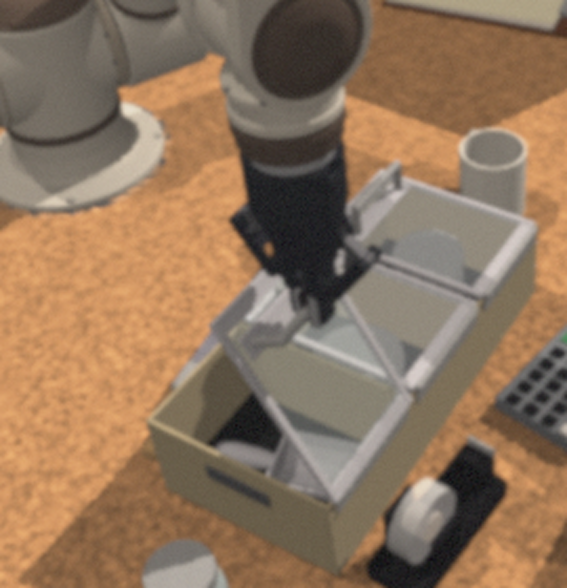

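The lid stands at about 60° in the gripper, with its front edge at crop (220,325). The other lids are shut and the scoop is at rest. I'll relieve the remaining radial push and hold still for a while to check stability.

Request:
drive_tool([
  {"dx":0,"dy":-0.0002,"dz":-0.0008,"roll":0,"hand":0},
  {"dx":0,"dy":-0.0004,"dz":-0.0016,"roll":0,"hand":0},
  {"dx":0,"dy":-0.0006,"dz":-0.0022,"roll":0,"hand":0},
  {"dx":0,"dy":-0.0006,"dz":-0.0022,"roll":0,"hand":0},
  {"dx":0,"dy":-0.0006,"dz":-0.0022,"roll":0,"hand":0},
  {"dx":0,"dy":-0.0006,"dz":-0.0022,"roll":0,"hand":0},
  {"dx":0,"dy":-0.0006,"dz":-0.0022,"roll":0,"hand":0},
  {"dx":0,"dy":-0.0006,"dz":-0.0022,"roll":0,"hand":0},
  {"dx":0,"dy":-0.0006,"dz":-0.0022,"roll":0,"hand":0},
  {"dx":0,"dy":-0.0006,"dz":-0.0022,"roll":0,"hand":0},
  {"dx":0,"dy":-0.0006,"dz":-0.0022,"roll":0,"hand":0},
  {"dx":0,"dy":-0.0006,"dz":-0.0022,"roll":0,"hand":0},
  {"dx":0,"dy":-0.0006,"dz":-0.0022,"roll":0,"hand":0},
  {"dx":0,"dy":-0.0006,"dz":-0.0022,"roll":0,"hand":0},
  {"dx":0,"dy":-0.0006,"dz":-0.0022,"roll":0,"hand":0},
])

```text
time: 8.22
ee_pos: [0.6343, -0.262, 0.4295]
tcp_rot: [180.0, 0.0, 92.8]
wrist_force: [-5.1, 0.1, 6.5]
opening: 0.0069
```

```bash
python3 chk.py s4; python3 - <<'E'
# lid side-edge line fit, free hinge, from a fresh scene picture: angle from the data only
from workcell import bot
from h import *
yaw=.049; a=np.array([np.cos(yaw),np.sin(yaw)]); b=np.array([-a[1],a[0]])
c=bot.camera("scene"); X=cloud(c)[c["z_map"]>0]; A=X[:,:2]@a; B=X[:,:2]@b; Z=X[:,2]
t=np.radians(60)
for lo,hi in((-.364,-.34),(-.25,-.226),(-.364,-.226)):
    r=(A-.665)*np.sin(t)+(Z-.112)*np.cos(t); s=-(A-.665)*np.cos(t)+(Z-.112)*np.sin(t)
    m=(B>lo)&(B<hi)&(abs(r-.005)<.012)&(s>.04)&(s<.185)
    for _ in range(5):
        p=np.polyfit(s[m],r[m],1); e=abs(r-np.polyval(p,s)); m=(B>lo)&(B<hi)&(e<.004)&(s>.04)&(s<.185)
    print(lo,hi,"theta",60+np.degrees(np.arctan(p[0])),"offset",p[1],m.sum())
E
```

```text
8.2667 [ 0.63429929 -0.26195671  0.42951024] 0.006823899877655835 [-6.18318361 -0.04508921  6.47510584] [-22.4  26.6  39.4 102.7  -0.   64.8] 0.051655950428303295
scene -0.362 (np.int64(479), np.float64(59.25), np.float64(0.006000000000000002), np.int64(1148))
scene -0.25 (np.int64(224), np.float64(59.5), np.float64(0.006000000000000002), np.int64(436))
top -0.362 (np.int64(37), np.float64(58.75), np.float64(0.008), np.int64(59))
top -0.25 (np.int64(128), np.float64(61.0), np.float64(0.002), np.int64(293))
-0.364 -0.34 theta 60.1433563900071 offset 0.005328173539413661 802
-0.25 -0.226 theta 60.10181048963052 offset 0.006018174365120936 383
-0.364 -0.226 theta 60.3408276651486 offset 0.005125524780245876 3663
```

View pics/s4_top.png

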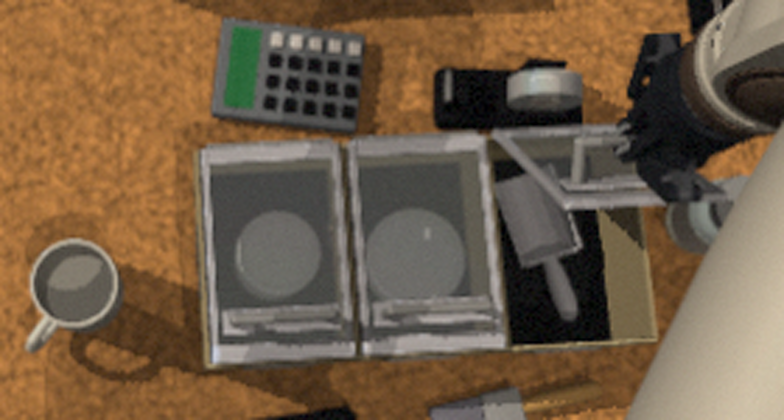

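The free line fit gives 60.1–60.3°, the lid is steady and the bar is gripped. In the top view the scoop is uncovered at crop (540,235), the other two lids are shut, and the desk items are in place. I'm handing in.

```bash
python3 -c "
from workcell import bot
o=bot.get_obs();print(o['time'],o['opening'],o['ee_pos']);print(bot.job_done())"
```

```text
8.3667 0.007043205672753588 [ 0.63429452 -0.26195353  0.42950995]
the job is handed in; nothing more can be done
None
```

The scoop was in the right-hand bay. I gripped that lid's handle bar at 90 N, raised the lid in one arc to 60°, and handed the job in at 8.4 s with the gripper still holding it.

**Angle:** straight-line fits to the lid in the scene camera's depth map gave 60.1 to 60.3°, and the arm's own position gave 60.1°. A coarser plane search over both cameras spread from 58.75 to 61°, which I put down to its noise.

**Steadiness:** joint speeds were near zero, and the arm stayed within about 0.2 mm over the last 1.5 s.

**Force:** a leftover wrist force of about 9 N remained from the hand-set arc. It had reached about 16 N before I corrected for it.

**Grip reading:** the finger opening read about 7 mm on the 10 mm bar. I didn't look into why, but the grip held and no slip showed in the pictures.

**Rest of the scene:** in the last top view the other two lids were shut, the scoop and tins lay as before, and the desk items in view were undisturbed. The seed jar was partly hidden behind the arm, and the stapler and brush were cut off at the edge of that picture.

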